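Set the sorting cart's route selector to blue and confirm

TASK

Push the white upright tab of the route selector round with a fingertip, without pinching it, until its pointer points at the middle of the blue plate. Then press the green button fully down and let it come back up. Leave the mug, whistle, parcel weight, tape roll, stamp and little parcel where they stand.

Things in the scene. Friction and masses are not known exactly. Their poses are not given: they have to be found in the camera images.
- dial_axis (a point): centre of the route selector, on the dial's vertical turning axis, at the height of the dial's flat top (26 mm above the deck). The selector is a fixed round grey base plate 236 mm across and 12 mm thick; on it turns a black dial 124 mm across (top 26 mm above the deck) with an aluminium cap 32 mm across in the middle (top 31 mm above the deck).
- dial (a joint): turn of the dial in rad, positive anticlockwise seen from above; stops at -2.1 and +2.1. At 0 the tab is on the robot's side, opposite the three small dark dots on the base plate's rim. It turns stiffly (about 0.12 N m, 2 N at the tab) and stays where it is left. Every plate is reached within 2.1 rad of the start by the way that does not pass the dots; the stops block the other way.
- pointer (a point): the point aimed at: on the line from the axis through the tab's middle, 98 mm from the axis (radius of the coloured plates), 15 mm above the deck. The white upright tab stands 26 to 66 mm above the deck, from 37 to 77 mm from the axis, 12 mm thick; a thin white needle at its foot points outwards. Its two broad sides are the solids dial_c3 and dial_c4.
- plate_blue: the blue round plate, 30 mm across, 3 mm thick, fixed on the base plate 98 mm from the axis; one of four (blue, yellow, white, orange) that change places, at least 0.8 rad apart. Origin at the centre of its underside, 12 mm above the deck.
- confirm_top (a point): centre of the top of the round green push button, 36 mm across, on a grey housing fixed to the deck, left or right of the selector.
- confirm (a joint): travel of the green button: 0 up, 0.006 m fully down; a spring pushes it back, fully down takes 5 N.
- weight: brass parcel weight with a knob, 56 mm across, 76 mm high, 0.9 kg, on the side of the selector away from the button; origin at the centre of its underside. Leave alone.
- mug: white ceramic mug, 80 mm across, 90 mm high, with a handle; origin at the centre of its underside. Leave alone.
- whistle: red plastic whistle, about 55 mm long, 22 mm high; origin under its round chamber. Leave alone.
- parcel: small cardboard parcel 80 x 110 x 50 mm; origin at the centre of its underside. Leave alone.
- tape: roll of clear tape lying flat, 90 mm across, 40 mm high; origin at the centre of its underside. Leave alone.
- stamp: dark wooden hand stamp, 36 mm across, 65 mm high; origin at the centre of its underside. Leave alone.
Not all that is in view belongs to the job. What is shaped like the part that bears dial_axis but pink or yellow is not meant.

How it is judged:
On the way, in this order (a step that is already met when the one before it is completed fails the run):
1. a finger pushes on the tab (contact force between any of dial_c3, dial_c4 and the fingers above 0.5 N), for 0.04 s.
2. the pointer rests on the blue plate (horizontal distance between pointer and plate_blue below 0.012 m and velocity of joint dial between -0.05 and 0.05 rad/s), for 0.2 s.
3. the button is fully pressed (value of joint confirm above 0.0045 m), for 0.04 s.
At the end, for the whole second after the job is handed in: the pointer is at rest within 12 mm (about 7 degrees) of the centre of the blue plate, the green button has been pressed and is up again (within 1.5 mm), and no bystander is more than 20 mm from where it stood (horizontal distance between pointer and plate_blue below 0.012 m and velocity of joint dial between -0.02 and 0.02 rad/s and value of joint confirm below 0.0015 m and distance of each of weight, mug, whistle, parcel, tape, stamp from where it was at the start of the episode below 0.02 m); the robot touches nothing.
It fails at once if the tab is pinched (pressed on both broad sides at once) (contact force between each of dial_c3, dial_c4 and the fingers above 1 N).
It fails at once if the button is pressed while the selector does not point at blue (value of joint confirm above 0.002 m and not (horizontal distance between pointer and plate_blue below 0.012 m)).
It fails at once if a bystander is moved or lifted more than 20 mm (distance of any of weight, mug, whistle, parcel, tape, stamp from where it was at the start of the episode above 0.02 m).
It also fails if it takes over 45 s, if anything falls off the work surface, if the arm or the gripper's body presses on something with over 40 N, if the wrist force passes 120 N, or if a joint passes its speed limit or range.

ROBOT

A 7-joint arm with a two-finger parallel gripper is mounted at the origin on the work surface. World frame = base frame: x ahead of the robot, y to its left, z up, the work surface at z = 0. Lengths are in m, angles in rad, forces in N, time in s.
With the tool pointing down it reaches from about 0.425 to 1.025 m from the base axis. Payload 9.4 kg.
Tool frame: the origin (TCP) lies on the mounting face of the last link; the fingertips stand 173 mm ahead of it and the grasp point (between the pads) lies 155 mm ahead of it; z points along the fingers, x is the direction in which the jaws open and shut, and the axes are right-handed (so a half turn about z gives the same grasp; the last joint's range is limited). The gripper opens to 85 mm and grips with 20 to 120 N. Pads are 22 mm wide; open, the fingers measure 114 mm over their backs; the gripper's body (76 mm by 85 mm) begins 54 mm behind the grasp point. The pads swing forward as they close: fully open they stand 13 mm farther back than shut.
Start: joints at [1.258, 0.599, -0.003, 1.599, 0.002, 0.943, -0.08], TCP at [0.169, -0.705, 0.405] pointing down, gripper open.
Joint ranges: [-2.57, 2.57], [-0.35, 1.97], [-1.29, 1.29], [0.11, 2.56], [-1.05, 4.19], [0.11, 1.86], [-2.63, 2.63]. Speed limits (rad/s): [2.22, 2.22, 3.01, 3.01, 3.14, 3.14, 3.14].

INTERFACE

Orientations are given as a rotation vector (axis times angle).
In Python, from plant import ctrl, optics gives the robot as it stands. The module is installed in compiled form; this text tells all that it offers.
- The arm moves only by the shell command python3 -m handwheel 'ROWS'. ROWS is a JSON object of lists of equal length, an entry for each row: "travel": the shift along the tool's x, y, z in cm, a list of three; "roll": the turn about the tool's z in degrees; "grip": the opening, from 0 (shut) to 1 (fully open). A call has 1 to 8 rows; each row shifts and turns the commanded pose from where the row before left it, along the tool's axes as they then stand; what a row does not reach is not made up. A row lasts 1/12 s, in which the tool goes at most 41.7 mm and 7.16 degrees, less where a joint would pass 70% of its speed; a pose out of reach is approached as far as the arm can. A call is refused whole if a number of a shift passes 4.17 or a number of a turn 7.16, either way. A call with a gripper value outside its range is refused whole. The fingers move at their own pace and stop on an object; the grip force is fixed at half the most. Time passes only in rows, so rows that do not move let the fingers close. It gives the time, the measured TCP pose, the force and the opening at its end, in the units of the state.
- ctrl.sense(): the state, without advancing time (a new reading comes with each control period).
- optics.capture(name): name is "scene" or "top" or "wrist"; returns (picture, depth): 420x560x3 uint8, red, green, blue; 420x560 float32, m along the optical axis (not along the pixel's ray), 0 where there is no reading.
- optics.calibration(name): a dict with "fov_y" (degrees; the focal length in pixels is half the picture's height over the tangent of half this angle, whatever the lens; pixels are square), "cx", "cy" (the principal point, pixels), "rvec" (rotation vector, rad) and "tvec" (3), from world to camera coordinates, as OpenCV has them. Camera axes: x right, y down, z forward; pixel columns grow to the right and rows downward; lengths in m; the calibration is good to about 2 mm. The wrist camera is an equidistant fisheye: a pixel r from the principal point sees the ray r / f radians off the axis. A picture is of the moment at which its call begins: read the wrist's pose just before it. calibration takes no time and is no camera call; for the wrist camera it gives the pose at the moment of the call.
- ctrl.finish_job(): hands the job in, once; it reports no verdict.
The state is a dict: "time_s": time; "joint_positions": joint angles; "qvel": joint speeds; "joint_efforts": joint torques, N m; "tcp_pos": TCP position; "tool_rot": TCP orientation; "wrist_force": force on the tool from outside, world axes, zero at the start; "ft_torque": the same for the moment, N m; "finger_gap": finger opening in m.
Only numpy, scipy, OpenCV 4.12 (cv2) and the standard library are available. Lean on these libraries where they do the work, as an engineer would, in place of code of your own. Each camera call takes 0.05 s, during which the arm holds its last target.

## Working session

There is one attempt and no reset: what is moved stays moved. The work goes in short steps, Python scripts to look and compute and a shell command to move; the robot and the scene stay as the last step left them, time stands still between calls to the robot, and variables do not carry over. Pictures are saved under pics/ and viewed, and the job is handed in when it is done.

```bash
mkdir -p pics; cat > h.py <<'E'
import numpy as np,cv2
from plant import ctrl,optics
def cap(n,f):
    c=optics.calibration(n); p,d=optics.capture(n)
    cv2.imwrite('pics/'+f+'.png',p[:,:,::-1]); np.savez('pics/'+f+'.npz',p=p,d=d,**{k:np.array(v) for k,v in c.items()})
    return p,d,c
def load(f): 
    z=np.load('pics/'+f+'.npz'); return z['p'],z['d'],{k:z[k] for k in ('fov_y','cx','cy','rvec','tvec')}
def plane(c,u,v,z):
    f=210/np.tan(np.radians(c['fov_y'])/2)
    R,_=cv2.Rodrigues(np.array(c['rvec'],float).reshape(3,1)); t=np.array(c['tvec'],float).ravel()
    o=-R.T@t; r=R.T@np.array([(u-c['cx'])/f,(v-c['cy'])/f,1.])
    return o+r*(z-o[2])/r[2]
def proj(c,P):
    f=210/np.tan(np.radians(c['fov_y'])/2)
    R,_=cv2.Rodrigues(np.array(c['rvec'],float).reshape(3,1)); q=R@np.array(P,float)+np.array(c['tvec'],float).ravel()
    return f*q[0]/q[2]+c['cx'],f*q[1]/q[2]+c['cy']
E
python3 - <<'E'
from h import *
for n in('top','scene'):
    p,d,c=cap(n,n+'0'); print(c)
print(ctrl.sense())
E
```

```text
{'fov_y': 50.86414261731124, 'cx': 282.47682288648934, 'cy': 202.325207100636, 'rvec': array([ 2.14601457, -2.14176977,  0.14516225]), 'tvec': array([-0.09065588,  0.49401468,  1.24122032])}
{'fov_y': 42.08929717285687, 'cx': 276.6134975045029, 'cy': 203.62140547918673, 'rvec': array([ 2.06058675,  1.38661276, -0.53711101]), 'tvec': array([-0.0857039 , -0.33704436,  1.80453863])}
{'time_s': 0.1, 'joint_positions': array([ 1.25830324,  0.6000623 , -0.00252017,  1.60005805,  0.00180405,
        0.94288948, -0.07980291]), 'qvel': array([ 0.00038211, -0.00341088, -0.00036017, -0.00276651, -0.00017331,
        0.00111091, -0.00131349]), 'joint_efforts': array([ 6.13875702e-03, -7.77986240e+01,  1.56928550e+00, -2.58624512e+01,
        1.25583855e-02,  5.40045454e-03, -2.56549333e-05]), 'tcp_pos': array([ 0.16932593, -0.70476584,  0.40388814]), 'tool_rot': array([-2.46675902e+00,  1.94421113e+00,  1.88002826e-03]), 'wrist_force': array([ 0.99444072, -0.06386093,  0.31072331]), 'ft_torque': array([ 0.04954888, -0.00455918,  0.0153937 ]), 'finger_gap': 0.08555049482062442}
```

View pics/top0.png

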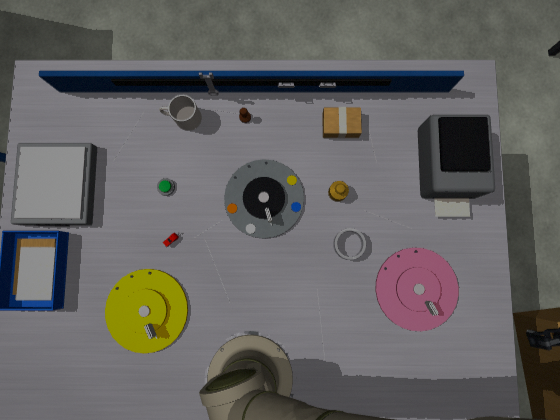

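View pics/scene0.png

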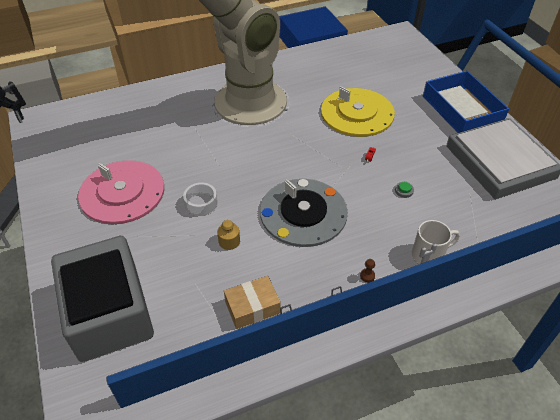

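The grey selector is at about (264,198) in the top view. The blue plate is at (296,207), the green button at (166,187), and the tab leans toward the robot at about (268,215). Next I measure these.

```bash
python3 - <<'E'
from h import *
p,d,c=load('top0')
hsv=cv2.cvtColor(p,cv2.COLOR_RGB2HSV)
def blobs(m,x0,x1,y0,y1,amin=8):
    mm=np.zeros_like(m);mm[y0:y1,x0:x1]=m[y0:y1,x0:x1]
    n,l,s,ce=cv2.connectedComponentsWithStats(mm)
    return [(ce[i],s[i]) for i in range(1,n) if s[i][4]>=amin]
R=(218,312,152,245)
f=lambda lo,hi:cv2.inRange(hsv,lo,hi)
for n,m,r,z in [('blue',f((100,120,60),(130,255,255)),R,.015),('yellow',f((24,150,100),(34,255,255)),R,.015),('orange',f((8,150,100),(20,255,255)),R,.015),('green',f((50,100,40),(90,255,255)),(150,185,170,205),.03),('black',f((0,0,0),(180,255,35)),R,.026),('white',f((0,0,185),(180,40,255)),R,.03)]:
    for ce,s in blobs(m,*r): print(n,ce,s,plane(c,*ce,z))
u,v=166,187
R3,_=cv2.Rodrigues(c['rvec']);cz=-R3.T@c['tvec'];print('cam',cz)
for (u,v) in [(166,187),(264,198),(254,198),(268,212),(340,190),(178,187)]:
    k=d[v,u]; fo=210/np.tan(np.radians(c['fov_y'])/2)
    print((u,v),k,R3.T@(np.array([(u-c['cx'])/fo*k,(v-c['cy'])/fo*k,k])-c['tvec']))
cv2.imwrite('pics/topz.png',cv2.resize(p[150:250,140:360],None,fx=3.6,fy=3.6,interpolation=cv2.INTER_CUBIC)[:,:,::-1])
p,d,c=load('scene0')
cv2.imwrite('pics/scz.png',cv2.resize(p[140:260,250:420],None,fx=4.5,fy=4.5,interpolation=cv2.INTER_CUBIC)[:,:,::-1])
E
```

```text
blue [295.58536585 206.52439024] [291 202  10  10  82] [ 0.48468589 -0.12797481  0.015     ]
yellow [291.46753247 179.76623377] [287 175  10  10  77] [ 0.56448898 -0.1159386   0.015     ]
orange [231.67948718 207.8974359 ] [227 203  10  10  78] [0.48033856 0.0594127  0.015     ]
green [164.57264957 185.7008547 ] [159 180  12  12 117] [0.54349817 0.25510444 0.03      ]
black [263.47459016 196.82868852] [ 243  177   42   42 1220] [ 0.51159821 -0.03414627  0.026     ]
cam [ 0.31268889 -0.09943016  1.29816647]
(166, 187) 1.2974185 [0.54091903 0.25273094 0.02289755]
(264, 198) 1.2828183 [ 0.50743625 -0.0359392   0.03060832]
(254, 198) 1.2873362 [ 0.50804907 -0.00656622  0.0263587 ]
(268, 212) 1.2394418 [ 0.46198679 -0.04936835  0.06779745]
(340, 190) 1.2414231 [ 0.52394717 -0.25158993  0.07313732]
(178, 187) 1.3123248 [0.54363057 0.22111875 0.00798328]
```

View pics/topz.png

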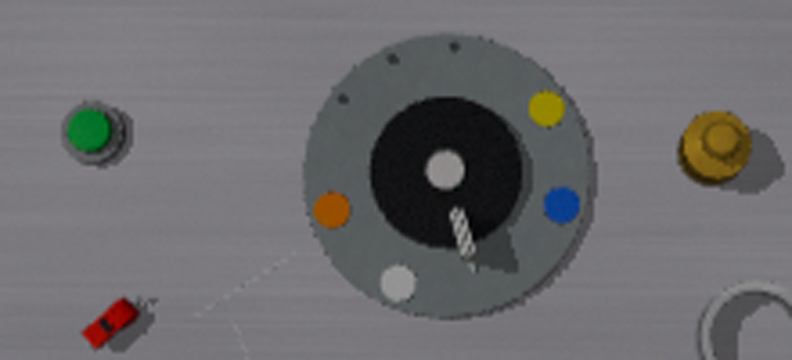

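View pics/scz.png

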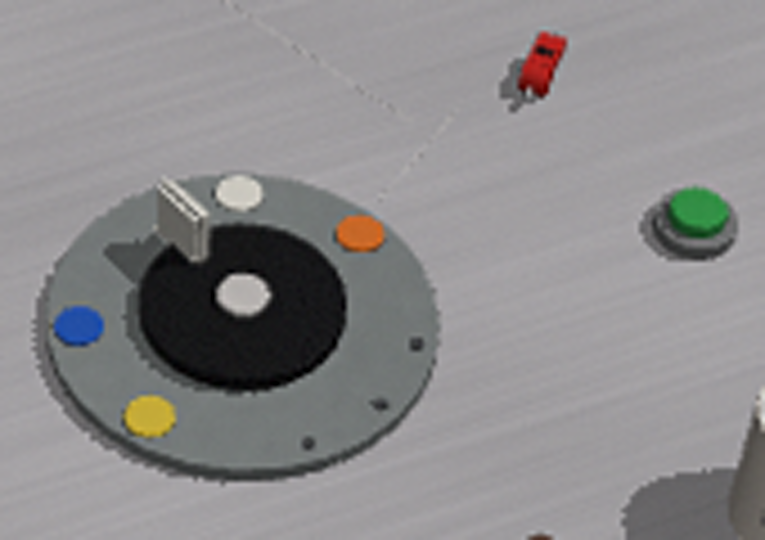

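```bash
python3 - <<'E'
from h import *
from scipy.optimize import least_squares
p,d,c=load('top0')
P=np.array([[.48469,-.12797],[.56449,-.11594],[.48034,.05941]])
r=least_squares(lambda a:np.hypot(*(P-a).T)-.098,[.51,-.035]);print(r.x,r.fun)
g=cv2.cvtColor(p,cv2.COLOR_RGB2GRAY)
m=np.zeros_like(g);m[190:206,256:272]=(g[190:206,256:272]>100)
n,l,s,ce=cv2.connectedComponentsWithStats(m)
for i in range(1,n):print('cap',ce[i],s[i],plane(c,*ce[i],.031))
# tab by depth: height map
f=210/np.tan(np.radians(c['fov_y'])/2)
vv,uu=np.mgrid[150:250,218:312]
k=d[150:250,218:312]
R,_=cv2.Rodrigues(c['rvec'])
W=(np.stack([(uu-c['cx'])/f*k,(vv-c['cy'])/f*k,k],-1)-c['tvec'])@R
t=(W[...,2]>.055)&(k>0)
Q=W[t];print('tab',len(Q),Q.mean(0),uu[t].mean(),vv[t].mean(),plane(c,uu[t].mean(),vv[t].mean(),.066))
l=cv2.fitLine(Q[:,:2].astype(np.float32),cv2.DIST_L2,0,.01,.01).ravel();print(l)
print(Q[:,:2].min(0),Q[:,:2].max(0),Q[:,2].max())
# scene view same
ps,ds,cs=load('scene0');hs=cv2.cvtColor(ps,cv2.COLOR_RGB2HSV)
for n,lo,hi,z,(x0,x1,y0,y1) in [('blue',(100,120,60),(130,255,255),.015,(255,290,200,225)),('yel',(22,120,100),(34,255,255),.015,(270,300,220,245)),('or',(5,150,100),(20,255,255),.015,(315,345,180,205)),('green',(50,100,40),(90,255,255),.025,(380,420,175,200))]:
    mm=cv2.inRange(hs,lo,hi);m2=np.zeros_like(mm);m2[y0:y1,x0:x1]=mm[y0:y1,x0:x1];y,x=np.nonzero(m2);print(n,len(x),plane(cs,x.mean(),y.mean(),z),ds[int(y.mean()),int(x.mean())])
E
```

```text
[ 0.51125499 -0.03362602] [1.26754582e-05 2.83504881e-05 3.79412770e-05]
cap [263.2375 196.675 ] [259 192  10  10  80] [ 0.51126738 -0.03370992  0.031     ]
tab 57 [ 0.45603261 -0.04918077  0.06457086] 267.96491228070175 214.24561403508773 [ 0.45585292 -0.04924218  0.066     ]
[ 0.96561265  0.25998503  0.4560326  -0.04918077]
[ 0.43646864 -0.05778588] [ 0.47421693 -0.04053343] 0.07021478906058067
blue 75 [ 0.48353123 -0.13054129  0.015     ] 1.4640673
yel 85 [ 0.56346461 -0.1175812   0.015     ] 1.4157408
or 67 [0.47868222 0.05682966 0.015     ] 1.5052335
green 116 [0.54998926 0.25139213 0.025     ] 1.5102642
```

```bash
python3 -m handwheel '{"travel":[[-1.5,-3.6,0],[-1.5,-3.6,0],[-1.5,-3.6,0],[-1.5,-3.6,0],[-1.5,-3.6,0],[-1.5,-3.6,0],[-1.5,-3.6,0],[0,0,0]],"roll":[0,0,0,0,0,0,0,0],"grip":[0,0,0,0,0,0,0,0]}'
cat > go.py <<'E'
import sys
from h import *
s=ctrl.sense();R,_=cv2.Rodrigues(s['tool_rot']);p=s['tcp_pos']
print('t',s['time_s'],'tcp',p.round(4),'xang',np.degrees(np.arctan2(R[1,0],R[0,0])).round(2),'z',R[:,2].round(3),'F',s['wrist_force'].round(2),'gap',s['finger_gap'])
if len(sys.argv)>3:
    print('tool cm',(R.T@(np.array([float(a) for a in sys.argv[1:4]])-p)*100).round(2))
E
python3 go.py .441 -.007 .404
```

```text
time_s: 0.77
tcp_pos: [0.398, -0.5378, 0.4043]
tool_rot: [-2.474, 1.928, -0.001]
wrist_force: [0.7, 0.8, 0.2]
finger_gap: 0.0002
t 0.7667 tcp [ 0.398  -0.5378  0.4043] xang -75.87 z [ 0.004  0.004 -1.   ] F [0.69 0.84 0.22] gap 0.0002420268105929153
tool cm [-50.42 -17.13   0.25]
```

```bash
python3 -m handwheel '{"travel":[[-3.6,-1.4,0],[-3.6,-1.4,0],[-3.6,-1.4,0],[-3.6,-1.4,0],[-3.6,-1.4,0],[-3.6,-1.4,0],[-3.6,-1.4,0],[-3.6,-1.4,0]],"roll":[0,0,0,0,0,0,0,0],"grip":[0,0,0,0,0,0,0,0]}'
python3 go.py .441 -.007 .404
```

```text
time_s: 1.43
tcp_pos: [0.4312, -0.2361, 0.4046]
tool_rot: [2.467, -1.945, -0.0]
wrist_force: [1.0, -0.5, 1.0]
finger_gap: -0.0002
t 1.4333 tcp [ 0.4312 -0.2361  0.4046] xang -76.5 z [-0.  0. -1.] F [ 1.01 -0.55  1.01] gap -0.0001636699938913623
tool cm [-22.05  -6.31   0.06]
```

```bash
python3 -m handwheel '{"travel":[[-3.6,-1.0,0],[-3.6,-1.0,0],[-3.6,-1.0,0],[-3.6,-1.0,0],[-3.5,-1.0,0],[-2,-0.5,0],[0,0,0]],"roll":[0,0,0,0,0,-2,0],"grip":[0,0,0,0,0,0,0]}'
python3 go.py .441 -.007 .213
```

```text
time_s: 2.02
tcp_pos: [0.4385, -0.0273, 0.4047]
tool_rot: [-2.508, 1.89, 0.001]
wrist_force: [0.1, 0.2, 0.2]
finger_gap: 0.0
t 2.0167 tcp [ 0.4385 -0.0273  0.4047] xang -74.01 z [ 0.     0.001 -1.   ] F [0.07 0.19 0.24] gap 2.058777503972741e-05
tool cm [-1.86 -0.79 19.17]
```

```bash
python3 -m handwheel '{"travel":[[-1.9,-0.8,0],[0,0,3.5],[0,0,3.5],[0,0,3.5],[0,0,3],[0,0,3],[0,0,2],[0,0,0]],"roll":[0,0,0,0,0,0,0,0],"grip":[0,0,0,0,0,0,0,0]}'
python3 go.py .441 -.007 .213
python3 - <<'E'
from h import *
p,d,c=cap('scene','s1')
a=cv2.resize(p[120:260,220:400],None,fx=4.2,fy=4.2,interpolation=cv2.INTER_CUBIC)
cv2.imwrite('pics/s1z.png',a[:,:,::-1])
E
```

```text
time_s: 2.68
tcp_pos: [0.4406, -0.0114, 0.2164]
tool_rot: [2.498, -1.899, -0.006]
wrist_force: [0.4, 0.4, -0.9]
finger_gap: -0.0001
t 2.6833 tcp [ 0.4406 -0.0114  0.2164] xang -74.5 z [-0.006 -0.001 -1.   ] F [ 0.4   0.35 -0.88] gap -8.338500908845299e-05
tool cm [-0.42 -0.16  0.34]
```

View pics/s1z.png

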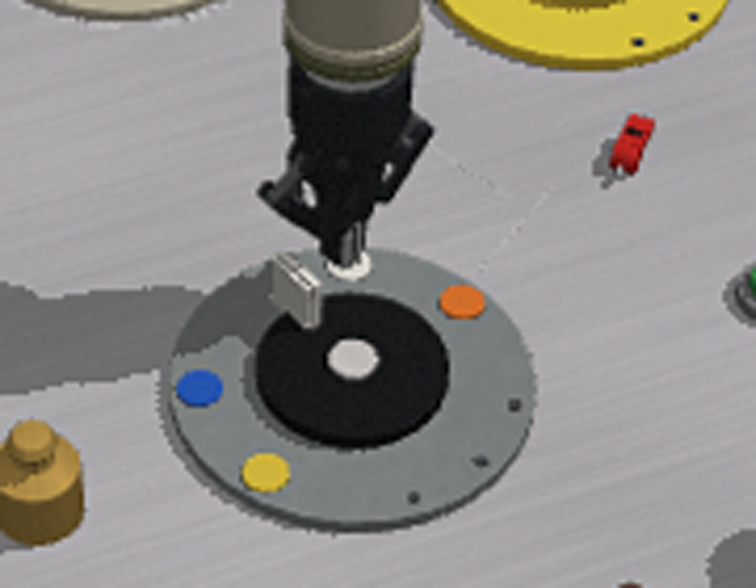

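```bash
python3 -m handwheel '{"travel":[[0.8,0,0.3],[0.8,0,0],[0.3,0,0],[0,0,0]],"roll":[0,0,0,0],"grip":[0,0,0,0]}'
python3 -m handwheel '{"travel":[[0.3,0,0],[0.3,0,0]],"roll":[0,0],"grip":[0,0]}'
python3 -m handwheel '{"travel":[[0.3,0,0],[0.3,0,0]],"roll":[0,0],"grip":[0,0]}'
```

```text
time_s: 3.07
tcp_pos: [0.4467, -0.0308, 0.2178]
tool_rot: [-2.498, 1.904, -0.003]
wrist_force: [-0.1, -0.2, 0.1]
finger_gap: -0.0
time_s: 3.23
tcp_pos: [0.4478, -0.0351, 0.2173]
tool_rot: [-2.501, 1.9, -0.001]
wrist_force: [-1.5, 2.6, 2.3]
finger_gap: 0.0001
time_s: 3.4
tcp_pos: [0.4494, -0.0408, 0.2169]
tool_rot: [-2.501, 1.9, 0.0]
wrist_force: [-2.1, 3.3, 1.7]
finger_gap: 0.0003
```

```bash
python3 -m handwheel '{"travel":[[0.3,0.1,0],[0.32,0.07,0],[0.32,0.07,0],[0.32,0.07,0],[0.32,0.07,0],[0.32,0.07,0],[0.32,0.07,0],[0.32,0.07,0]],"roll":[-7,-4,-3,-3,-3,-3,-3,-3],"grip":[0,0,0,0,0,0,0,0]}'
cat >> go.py <<'E'
A=np.array([.5112,-.0336]);a=np.arctan2(R[1,0],R[0,0]);t=np.array([np.cos(a),np.sin(a)]);r=np.array([t[1],-t[0]])
print('tang mm',(p[:2]-A)@t*1e3,'rad',(p[:2]-A)@r*1e3,'tooldir angle',np.degrees(a)-90)
q=p[:2]-A
print('tab est if contact: ',np.degrees(np.arctan2(q[1],q[0])+np.arcsin(.0156/np.hypot(*q))))
E
python3 go.py
```

```text
time_s: 4.07
tcp_pos: [0.4565, -0.0657, 0.2166]
tool_rot: [2.898, -1.21, -0.002]
wrist_force: [-2.5, 1.9, 2.5]
finger_gap: 0.0003
t 4.0667 tcp [ 0.4565 -0.0657  0.2166] xang -45.33 z [-0.002 -0.    -1.   ] F [-2.52  1.93  2.53] gap 0.00029900030514442866
tang mm -15.63563919300066 rad 61.523893656541475 tooldir angle -135.3348403850684
tab est if contact:  -135.36802790057018
```

```bash
python3 -m handwheel '{"travel":[[0.32,0.07,0],[0.32,0.07,0],[0.32,0.07,0],[0.32,0.07,0],[0.32,0.07,0],[0.32,0.07,0],[0.32,0.07,0],[0,0,0]],"roll":[-3,-3,-3,-3,-3,-3,-3,0],"grip":[0,0,0,0,0,0,0,0]}'
python3 go.py
python3 - <<'E'
from h import *
p,d,c=cap('scene','s2')
a=cv2.resize(p[120:260,220:400],None,fx=4.2,fy=4.2,interpolation=cv2.INTER_CUBIC)
cv2.imwrite('pics/s2z.png',a[:,:,::-1])
p,d,c=cap('top','t2')
a=cv2.resize(p[140:260,200:380],None,fx=4.2,fy=4.2,interpolation=cv2.INTER_CUBIC)
cv2.imwrite('pics/t2z.png',a[:,:,::-1])
E
```

```text
time_s: 4.73
tcp_pos: [0.4718, -0.0834, 0.2165]
tool_rot: [3.07, -0.664, -0.001]
wrist_force: [-1.5, -0.8, 0.6]
finger_gap: 0.0002
t 4.7333 tcp [ 0.4718 -0.0834  0.2165] xang -24.41 z [-0.001 -0.001 -1.   ] F [-1.5  -0.8   0.57] gap 0.00018676229123789107
tang mm -15.264670834843614 rad 61.63808458358852 tooldir angle -114.41399694270413
tab est if contact:  -114.10207937974977
```

View pics/s2z.png

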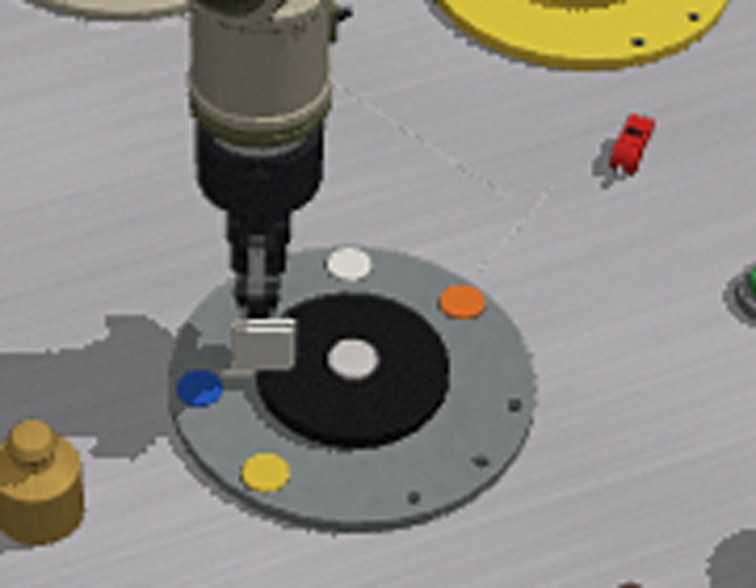

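View pics/t2z.png

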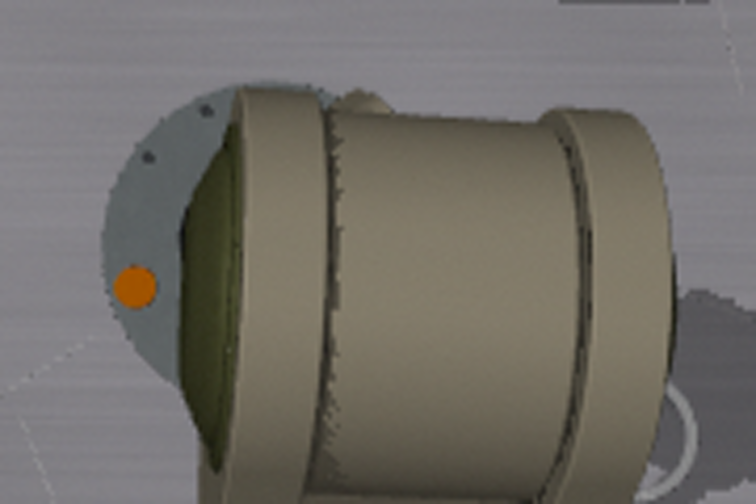

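In the scene view the needle, at about (235,375) in the crop, points just short of the blue plate at (200,388). That fits the estimate of about 8° left to go.

```bash
python3 -m handwheel '{"travel":[[0.3,0.07,0],[0.3,0.07,0],[0.3,0.07,0],[0,0,0],[0,0,0]],"roll":[-2.8,-2.8,-2.8,0,0],"grip":[0,0,0,0,0]}'
python3 go.py
python3 - <<'E'
from h import *
p,d,c=cap('scene','s3')
a=cv2.resize(p[120:260,220:400],None,fx=4.2,fy=4.2,interpolation=cv2.INTER_CUBIC)
cv2.imwrite('pics/s3z.png',a[:,:,::-1])
E
```

```text
time_s: 5.25
tcp_pos: [0.4795, -0.0879, 0.2166]
tool_rot: [-3.11, 0.444, 0.0]
wrist_force: [-0.9, -0.4, 0.0]
finger_gap: -0.0005
t 5.25 tcp [ 0.4795 -0.0879  0.2166] xang -16.25 z [-0.  0. -1.] F [-0.87 -0.43  0.03] gap -0.0005310851154988844
tang mm -15.226578286690867 rad 61.014910118979735 tooldir angle -106.24756180455256
tab est if contact:  -105.8966314169511
```

View pics/s3z.png

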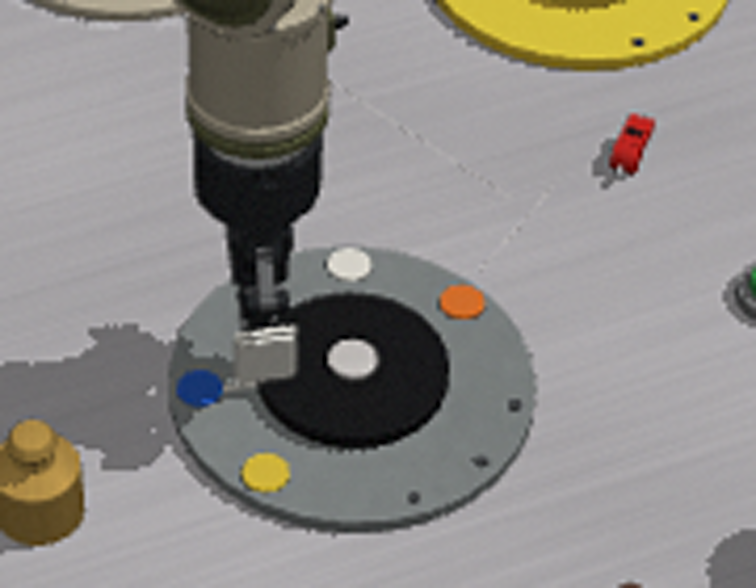

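```bash
python3 -m handwheel '{"travel":[[-1.5,0,0],[-2,0,0],[0,0,-3.5],[0,0,-4],[0,0,-4],[0,0,-3],[0,0,0]],"roll":[0,0,0,0,0,0,0],"grip":[0,0,0,0,0,0,0]}'
python3 go.py .543 .254 .33
python3 - <<'E'
from h import *
p,d,c=load('top0');f=210/np.tan(np.radians(c['fov_y'])/2)
ps,ds,cs=load('scene0')
def P(c):
    f=210/np.tan(np.radians(c['fov_y'])/2);R,_=cv2.Rodrigues(c['rvec'])
    return np.array([[f,0,c['cx']],[0,f,c['cy']],[0,0,1]])@np.c_[R,c['tvec']]
def cen(p,lo,hi,x0,x1,y0,y1):
    m=cv2.inRange(cv2.cvtColor(p,cv2.COLOR_RGB2HSV),lo,hi)[y0:y1,x0:x1];y,x=np.nonzero(m);return np.array([x.mean()+x0,y.mean()+y0])
for n,lo,hi,rt,rs in [('green',(50,100,40),(90,255,255),(150,185,170,205),(380,420,175,200)),('blue',(100,120,60),(130,255,255),(285,305,195,215),(255,290,200,225)),('orange',(5,150,100),(20,255,255),(222,240,200,216),(315,345,180,205))]:
    a=cen(p,lo,hi,*rt);b=cen(ps,lo,hi,*rs)
    X=cv2.triangulatePoints(P(c),P(cs),a.reshape(2,1),b.reshape(2,1)).ravel();print(n,a,b,X[:3]/X[3])
R,_=cv2.Rodrigues(c['rvec'])
for v in range(180,192,3):
    for u in range(159,172,3):
        k=d[v,u];print((R.T@(np.array([(u-c['cx'])/f*k,(v-c['cy'])/f*k,k])-c['tvec'])).round(3)[2],end=' ')
    print()
E
```

```text
time_s: 5.88
tcp_pos: [0.4472, -0.0775, 0.3667]
tool_rot: [-3.11, 0.443, -0.014]
wrist_force: [1.2, -1.0, 0.1]
finger_gap: 0.0004
t 5.8833 tcp [ 0.4472 -0.0775  0.3667] xang -16.2 z [ 0.009 -0.001 -1.   ] F [ 1.16 -1.02  0.11] gap 0.0004442295589561161
tool cm [ -0.08 -34.51   3.72]
tang mm -49.23013776533063 rad 60.06424607081208 tooldir angle -106.20131467729829
tab est if contact:  -133.952277299825
green [164.57264957 185.7008547 ] [404.67241379 186.92241379] [0.54497407 0.25688615 0.01830579]
blue [295.58536585 206.52439024] [267.10666667 212.        ] [ 0.48410029 -0.12957006  0.01528327]
orange [231.67948718 207.8974359 ] [329.53731343 191.44776119] [0.47958527 0.05762509 0.01580021]
-0.001 0.011 0.023 0.016 0.008 
0.013 0.022 0.024 0.02 0.011 
0.024 0.022 0.026 0.023 0.015 
0.017 0.019 0.02 0.024 0.01
```

```bash
python3 -m handwheel '{"travel":[[0,-4,0],[0,-4,0],[0,-4,0],[0,-4,0],[0,-4,0],[0,-4,0],[0,-4,0],[0,-4,0]],"roll":[0,0,0,0,0,0,0,0],"grip":[0,0,0,0,0,0,0,0]}'
python3 - <<'E'
from h import *
p,d,c=cap('top','t4')
a=cv2.resize(p[140:260,140:320],None,fx=4.2,fy=4.2,interpolation=cv2.INTER_CUBIC)
cv2.imwrite('pics/t4z.png',a[:,:,::-1])
p,d,c=cap('scene','s4')
a=cv2.resize(p[120:260,220:420],None,fx=4,fy=4,interpolation=cv2.INTER_CUBIC)
cv2.imwrite('pics/s4z.png',a[:,:,::-1])
E
python3 go.py .544 .255 .33
```

```text
time_s: 6.55
tcp_pos: [0.5348, 0.2317, 0.3613]
tool_rot: [-3.11, 0.442, -0.0]
wrist_force: [1.4, -0.7, 0.0]
finger_gap: 0.0001
t 6.65 tcp [0.5349 0.2367 0.3619] xang -15.76 z [ 0.002  0.006 -1.   ] F [-1.16 -0.45  1.09] gap 5.5314981898297295e-05
tool cm [ 0.38 -1.99  3.2 ]
tang mm -50.620620468472225 rad -266.57157403322304 tooldir angle -105.75705011046723
tab est if contact:  88.29106165027784
```

View pics/t4z.png

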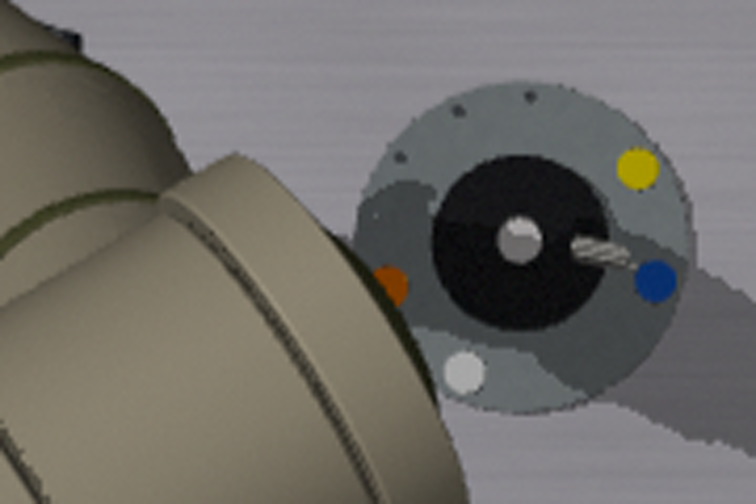

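View pics/s4z.png

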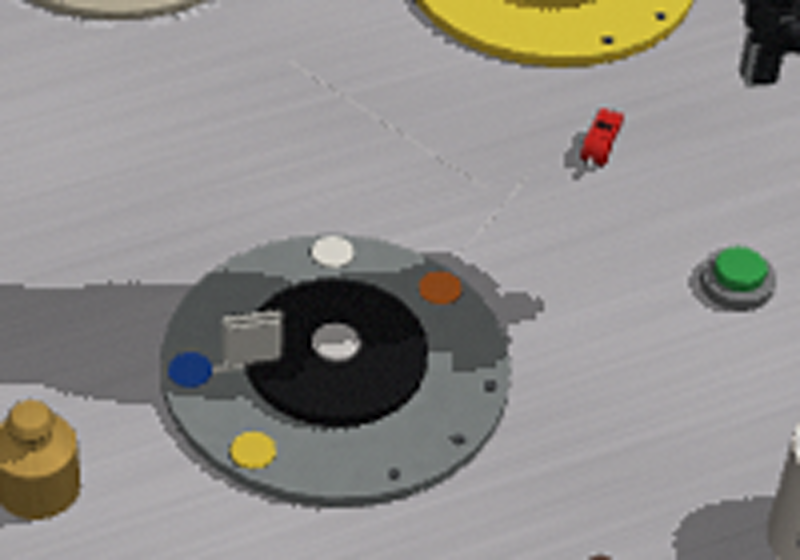

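Both views show the needle aimed at the blue plate, at (655,282) in the top crop and (190,370) in the scene crop. I'll check that with numbers and get the last bit to the button.

```bash
python3 - <<'E'
from h import *
p,d,c=load('top0') ; p,d,c=load('t4')
f=210/np.tan(np.radians(c['fov_y'])/2)
vv,uu=np.mgrid[175:225,260:300];k=d[175:225,260:300];R,_=cv2.Rodrigues(c['rvec'])
W=(np.stack([(uu-c['cx'])/f*k,(vv-c['cy'])/f*k,k],-1)-c['tvec'])@R
t=(W[...,2]>.05)&(k>0);m=plane(c,uu[t].mean(),vv[t].mean(),.063);q=m[:2]-[.5112,-.0336]
print(t.sum(),m,np.degrees(np.arctan2(q[1],q[0])),np.hypot(*q))
l=cv2.fitLine(W[t][:,:2].astype(np.float32),cv2.DIST_L2,0,.01,.01).ravel();print(np.degrees(np.arctan2(l[1],l[0])))
b=np.array([.4844,-.1288])-[.5112,-.0336];print(np.degrees(np.arctan2(b[1],b[0])))
E
python3 -m handwheel '{"travel":[[0.4,-2,3],[0,0,3],[0,0,2],[0,0,2],[0,0,2],[0,0,0]],"roll":[0,0,0,0,0,0],"grip":[0,0,0,0,0,0]}'
python3 go.py .544 .255 .22
python3 - <<'E'
from h import *
p,d,c=cap('scene','s5')
a=cv2.resize(p[110:230,330:490],None,fx=4.5,fy=4.5,interpolation=cv2.INTER_CUBIC)
cv2.imwrite('pics/s5z.png',a[:,:,::-1])
E
```

```text
65 [ 0.49808496 -0.08952626  0.063     ] -103.19772469165518 0.05744345580646901
79.1563
-105.72258010383803
time_s: 7.15
tcp_pos: [0.543, 0.2467, 0.2381]
tool_rot: [3.108, -0.441, -0.007]
wrist_force: [0.1, -0.3, -0.3]
finger_gap: -0.0001
t 7.15 tcp [0.543  0.2467 0.2381] xang -16.14 z [-0.005 -0.002 -1.   ] F [ 0.07 -0.33 -0.25] gap -0.00012940165373245743
tool cm [-0.12 -0.83  1.81]
tang mm -47.421215029161324 rad -278.09667657170775 tooldir angle -106.14164906498381
tab est if contact:  86.70530991326014
```

View pics/s5z.png

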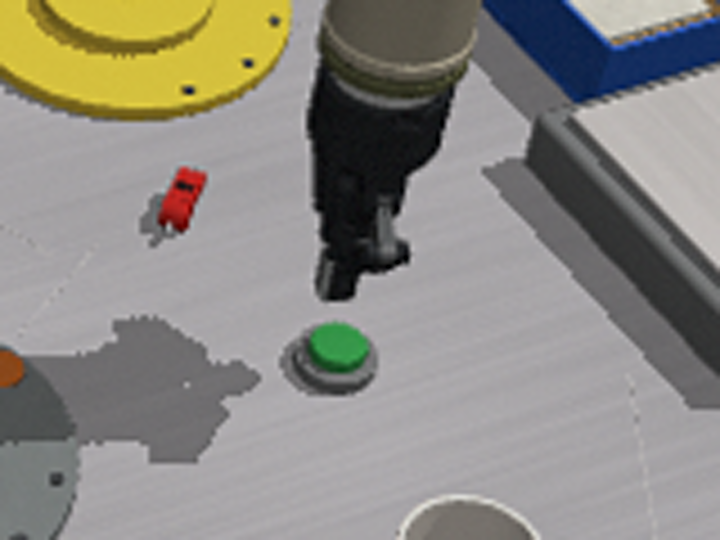

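```bash
python3 - <<'E'
from h import *
p,d,c=load('t4')
A=np.array([.5112,-.0336])
for u,v,z in [(140+637/4.2-.5,140+266/4.2-.5,.028),(140+637/4.2-.5,140+266/4.2-.5,.02)]:
    q=plane(c,u,v,z)[:2]-A;print(np.degrees(np.arctan2(q[1],q[0])),np.hypot(*q))
for ang in(-100,-103,-105.7,-108):
    a=np.radians(ang);r=np.array([np.cos(a),np.sin(a)])
    print(ang,[tuple(np.round((np.array(proj(c,[*(A+rr*r),z]))-140)*4.2).astype(int)) for rr,z in((.037,.066),(.077,.066),(.085,.028))])
c=load('s4')[2]
for ang in(-100,-103,-105.7,-108):
    a=np.radians(ang);r=np.array([np.cos(a),np.sin(a)])
    print(ang,[tuple(np.round((np.array(proj(c,[*(A+rr*r),z]))-[220,120])*4).astype(int)) for rr,z in((.037,.066),(.077,.066),(.085,.028))])
E
cat > z.py <<'E'
from h import *
a=cv2.resize(load('t4')[0][185:225,255:305],None,fx=14,fy=14,interpolation=cv2.INTER_NEAREST)
cv2.imwrite('pics/t4zz.png',a[:,:,::-1])
E
python3 z.py
```

```text
-102.12409049850028 0.08312503894922091
-101.34022699093364 0.08298838323452157
-100 [(np.int64(569), np.int64(240)), (np.int64(627), np.int64(250)), (np.int64(638), np.int64(260))]
-103 [(np.int64(568), np.int64(242)), (np.int64(626), np.int64(256)), (np.int64(637), np.int64(266))]
-105.7 [(np.int64(568), np.int64(245)), (np.int64(625), np.int64(261)), (np.int64(636), np.int64(272))]
-108 [(np.int64(567), np.int64(247)), (np.int64(624), np.int64(265)), (np.int64(634), np.int64(277))]
-100 [(np.int64(285), np.int64(313)), (np.int64(225), np.int64(323)), (np.int64(214), np.int64(363))]
-103 [(np.int64(285), np.int64(311)), (np.int64(224), np.int64(318)), (np.int64(213), np.int64(358))]
-105.7 [(np.int64(284), np.int64(309)), (np.int64(223), np.int64(314)), (np.int64(212), np.int64(354))]
-108 [(np.int64(284), np.int64(307)), (np.int64(223), np.int64(310)), (np.int64(211), np.int64(350))]
```

View pics/t4zz.png

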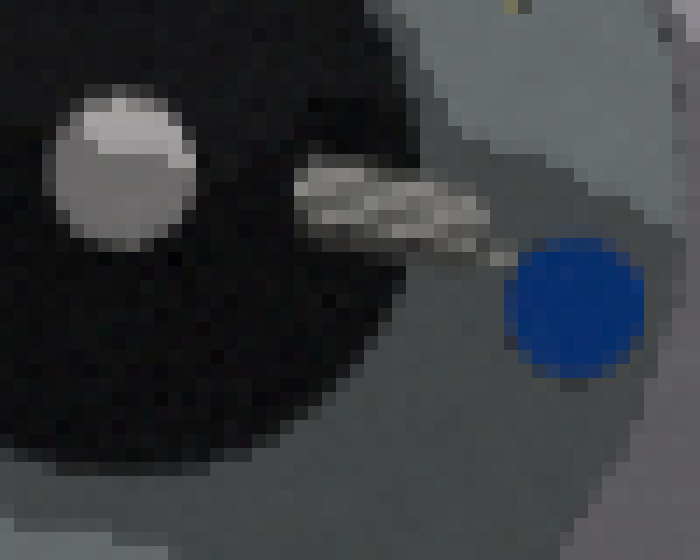

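```bash
python3 - <<'E'
from h import *
p,d,c=cap('wrist','w5');print(c)
E
```

```text
{'fov_y': 65.70646984690485, 'cx': 282.82336854029694, 'cy': 212.6067313732959, 'rvec': array([-2.79575347,  0.3945235 ,  0.06854537]), 'tvec': array([-0.45370457,  0.37851781,  0.34652406])}
```

View pics/w5.png

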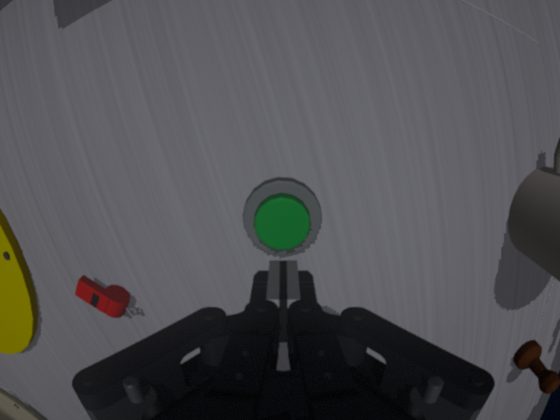

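```bash
cat >> h.py <<'E'
def wplane(c,u,v,z):
    f=210/np.tan(np.radians(c['fov_y'])/2)
    R,_=cv2.Rodrigues(np.array(c['rvec'],float).reshape(3,1)); o=-R.T@np.array(c['tvec'],float).ravel()
    x,y=u-c['cx'],v-c['cy'];r=np.hypot(x,y);th=r/f
    k=R.T@np.array([np.sin(th)*x/r,np.sin(th)*y/r,np.cos(th)])
    return o+k*(z-o[2])/k[2]
E
python3 - <<'E'
from h import *
p,d,c=load('w5')
m=cv2.inRange(cv2.cvtColor(p,cv2.COLOR_RGB2HSV),(50,100,40),(80,255,255));y,x=np.nonzero(m[150:280,220:340]);u,v=x.mean()+220,y.mean()+150
print(u,v,d[int(v),int(u)],[wplane(c,u,v,z) for z in(.02,.024)])
R,_=cv2.Rodrigues(c['rvec']);print('cam',-R.T@c['tvec'],R[2])
# depth point
f=210/np.tan(np.radians(c['fov_y'])/2);k=d[int(v),int(u)];rr=np.hypot(u-c['cx'],v-c['cy']);
print('z top',(R.T@(np.array([(u-c['cx'])/f*k,(v-c['cy'])/f*k,k])-c['tvec'])))
E
python3 go.py .49 -.16 .36
```

```text
281.79411764705884 221.47904915390814 0.19875936 [array([0.54634717, 0.25896761, 0.02      ]), array([0.54677524, 0.26035549, 0.024     ])]
cam [0.56645931 0.32417509 0.20793475] [-0.09043485 -0.30224666 -0.94893018]
z top [0.54645889 0.25932938 0.02103878]
t 7.25 tcp [0.5438 0.2474 0.2413] xang -16.12 z [-0.001 -0.001 -1.   ] F [-0.66 -0.13  0.73] gap -0.00011236854776696229
tool cm [  6.13  40.64 -11.84]
tang mm -46.69123625177349 rad -279.02470499928336 tooldir angle -106.1150243906765
tab est if contact:  86.54570416356964
```

```bash
python3 -m handwheel '{"travel":[[0,0,-4],[0,1.5,-3.8],[0.6,2.5,-3],[1,4,0],[1,4,0],[1,4,0],[1,4,0],[1,4,0]],"roll":[0,0,0,0,0,0,0,0],"grip":[0,0,0,0,0,0,0,0]}'
python3 -m handwheel '{"travel":[[0.5,4,0],[0,4,0],[0,4,0],[0,3,0],[0,0,0],[0,0,0]],"roll":[0,0,0,0,0,0],"grip":[0,0,0,0,0,0]}'
python3 - <<'E'
from h import *
p,d,c=cap('wrist','w6')
E
```

```text
time_s: 7.92
tcp_pos: [0.5309, -0.0005, 0.3516]
tool_rot: [-3.11, 0.44, -0.005]
wrist_force: [1.4, -0.7, 0.3]
finger_gap: -0.0002
time_s: 8.42
tcp_pos: [0.494, -0.1462, 0.351]
tool_rot: [3.109, -0.447, 0.003]
wrist_force: [0.1, 1.0, -0.8]
finger_gap: -0.0
```

View pics/w6.png

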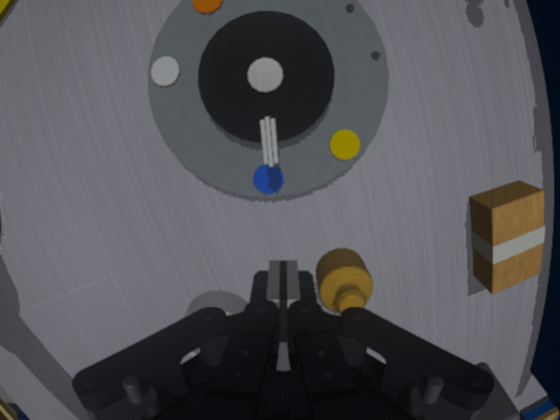

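```bash
python3 - <<'E'
from h import *
p,d,c=load('w6')
a=cv2.resize(p[40:210,190:350],None,fx=3.5,fy=3.5,interpolation=cv2.INTER_CUBIC);cv2.imwrite('pics/w6z.png',a[:,:,::-1])
cap_=np.zeros(3)
g=cv2.cvtColor(p,cv2.COLOR_RGB2GRAY);s=(g[50:100,240:290]>110).astype(np.uint8);n,l,st,ce=cv2.connectedComponentsWithStats(s);i=1+st[1:,4].argmax();u,v=ce[i]+[240,50]
C=wplane(c,u,v,.031);print('cap',u,v,C)
m=cv2.inRange(cv2.cvtColor(p,cv2.COLOR_RGB2HSV),(100,120,40),(130,255,255))[155:200,245:290];hull=cv2.convexHull(np.argwhere(m>0)[:,::-1].astype(np.int32));(x,y),r=cv2.minEnclosingCircle(hull);B=wplane(c,x+245,y+155,.015);print('blue',x+245,y+155,r,B)
b=(B-C)[:2];print(np.hypot(*b),np.degrees(np.arctan2(b[1],b[0])))
for ang in(-100,-103,-105.7):pass
# plane for tab: top-ridge points
for (u,v,z) in [(267,118,.066),(273,165,.066),(264,118.5,.066),(271,117.5,.066)]:
    q=(wplane(c,u,v,z)-C)[:2];print(u,v,np.hypot(*q),np.degrees(np.arctan2(q[1],q[0])))
E
```

```text
cap 264.69853768278966 74.15635545556805 [ 0.51160187 -0.03519962  0.031     ]
blue 267.73595428466797 178.78089904785156 15.08356761932373 [ 0.48541197 -0.12901074  0.015     ]
0.09739834675973585 -105.59850313764787
267 118 0.03820252118440154 -101.12391438119903
273 165 0.0755291725751542 -100.34510855206851
264 118.5 0.03842754896208802 -104.60901193653685
271 117.5 0.03824581567454905 -96.47703372667652
```

View pics/w6z.png

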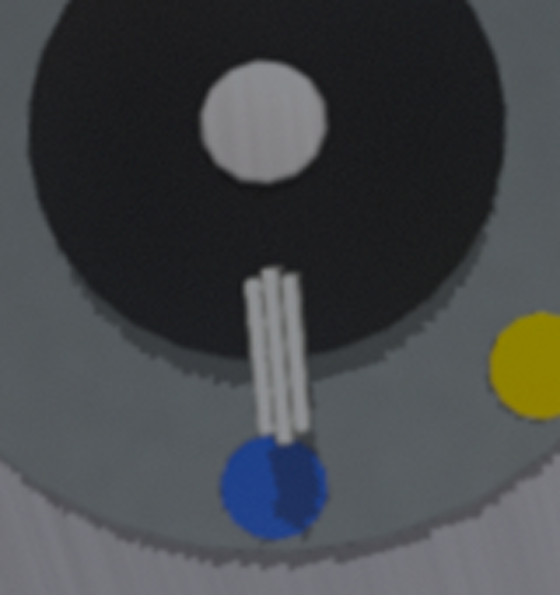

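The wrist view shows the tab's ridge about 4° past the centre of the blue plate. That's roughly 7 mm, inside tolerance but close. I'll nudge it back from the other side.

```bash
python3 go.py .5404 -.1046 .351
```

```text
t 8.4667 tcp [ 0.4945 -0.1446  0.351 ] xang -16.21 z [ 0.002 -0.001 -1.   ] F [ 0.43 -0.03 -0.29] gap -0.00037848244729288874
tool cm [ 3.29 -5.12  0.01]
tang mm 14.995784590732676 rad 111.21964550717573 tooldir angle -106.21171730256656
tab est if contact:  -90.54253131536322
```

```bash
python3 -m handwheel '{"travel":[[1.7,-2.6,0],[1.6,-2.5,0],[0,0,3.5],[0,0,3.5],[0,0,3.5],[0,0,2.5],[0,0,0.5],[0,0,0]],"roll":[0,0,0,0,0,0,0,0],"grip":[0,0,0,0,0,0,0,0]}'
python3 go.py .5145 -.0978 .216
```

```text
time_s: 9.13
tcp_pos: [0.5407, -0.1024, 0.214]
tool_rot: [-3.111, 0.435, 0.003]
wrist_force: [-0.2, -0.3, 0.1]
finger_gap: 0.0
t 9.1333 tcp [ 0.5407 -0.1024  0.214 ] xang -15.93 z [-0.002  0.001 -1.   ] F [-0.24 -0.26  0.08] gap 2.1411615288672014e-05
tool cm [-2.64  0.27 -0.2 ]
tang mm 47.21284228472582 rad 58.1022603746522 tooldir angle -105.92502130933384
tab est if contact:  -54.801364065500024
```

```bash
python3 -m handwheel '{"travel":[[-0.8,0.1,0],[-0.8,0.1,0],[-0.2,0,0],[0,0,0]],"roll":[0,0,0,0],"grip":[0,0,0,0]}'
python3 go.py|grep tang
python3 -m handwheel '{"travel":[[-0.2,0,0],[0,0,0]],"roll":[0,0],"grip":[0,0]}'
python3 go.py|grep tang
python3 -m handwheel '{"travel":[[-0.2,0,0],[0,0,0]],"roll":[0,0],"grip":[0,0]}'
python3 go.py|grep tang
```

```text
time_s: 9.47
tcp_pos: [0.5219, -0.1013, 0.2161]
tool_rot: [3.11, -0.44, 0.002]
wrist_force: [0.2, 0.5, 0.5]
finger_gap: -0.0003
tang mm 28.995870734751485 rad 62.095975147706554 tooldir angle -106.08958997111395
time_s: 9.63
tcp_pos: [0.5206, -0.1009, 0.2154]
tool_rot: [3.11, -0.44, 0.002]
wrist_force: [0.5, 0.2, 0.3]
finger_gap: -0.0001
tang mm 27.681652552393256 rad 62.01462339504386 tooldir angle -106.10675382478556
time_s: 9.8
tcp_pos: [0.5186, -0.1002, 0.2148]
tool_rot: [3.111, -0.44, -0.0]
wrist_force: [-0.8, -0.5, -0.6]
finger_gap: -0.0004
tang mm 25.545630982574785 rad 61.97024150139323 tooldir angle -106.10165228481553
```

```bash
python3 -m handwheel '{"travel":[[-0.2,0,0],[0,0,0]],"roll":[0,0],"grip":[0,0]}'
python3 go.py|grep tang
python3 -m handwheel '{"travel":[[-0.2,0,0],[0,0,0]],"roll":[0,0],"grip":[0,0]}'
python3 go.py|grep tang
python3 - <<'E'
from h import *
cap('wrist','w7')
p,d,c=cap('scene','s7')
a=cv2.resize(p[120:260,220:400],None,fx=4.2,fy=4.2,interpolation=cv2.INTER_CUBIC)
cv2.imwrite('pics/s7z.png',a[:,:,::-1])
E
```

```text
time_s: 9.97
tcp_pos: [0.5169, -0.0998, 0.2147]
tool_rot: [3.111, -0.44, 0.001]
wrist_force: [0.1, -0.9, -0.5]
finger_gap: 0.0005
tang mm 23.802050939499896 rad 62.02298479138885 tooldir angle -106.10359466362776
time_s: 10.13
tcp_pos: [0.5148, -0.0992, 0.2146]
tool_rot: [3.11, -0.44, 0.0]
wrist_force: [1.9, -2.3, 0.9]
finger_gap: 0.0
tang mm 21.678588732924826 rad 62.04014344057011 tooldir angle -106.09788252240035
```

View pics/w7.png

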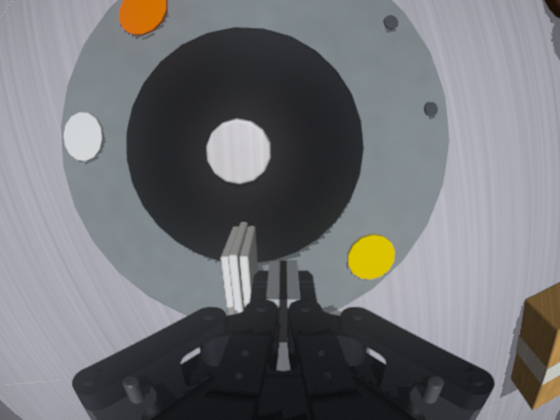

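View pics/s7z.png

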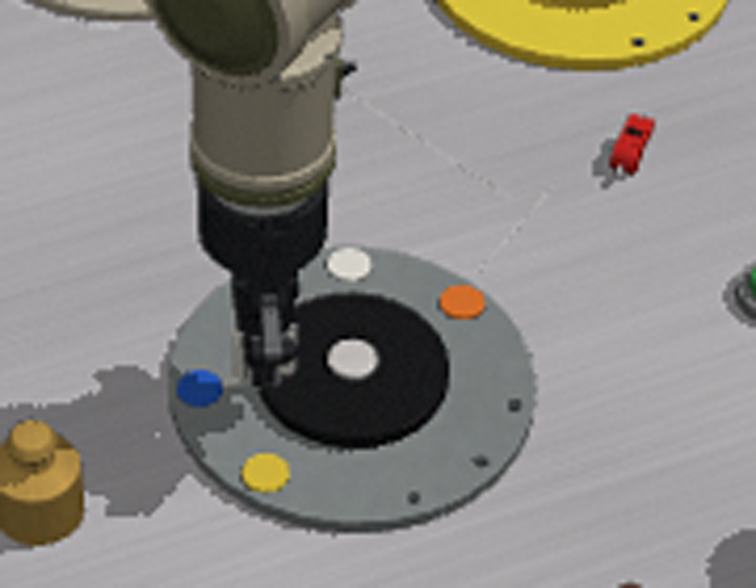

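```bash
python3 -m handwheel '{"travel":[[-0.15,0,0],[-0.15,0,0],[0,0,0]],"roll":[0,0,0],"grip":[0,0,0]}'
python3 go.py|grep tang
python3 -m handwheel '{"travel":[[1,0,0],[2,0,0],[0,0,-4],[0,0,-4],[0,0,-3],[-1.5,2.5,-2.6],[-1.7,2.6,0],[0,0,0]],"roll":[0,0,0,0,0,0,0,0],"grip":[0,0,0,0,0,0,0,0]}'
python3 - <<'E'
from h import *
p,d,c=cap('wrist','w8')
a=cv2.resize(p[40:210,190:350],None,fx=3.5,fy=3.5,interpolation=cv2.INTER_CUBIC);cv2.imwrite('pics/w8z.png',a[:,:,::-1])
E
```

```text
time_s: 10.48
tcp_pos: [0.5117, -0.0983, 0.2146]
tool_rot: [3.11, -0.44, -0.0]
wrist_force: [0.9, -1.6, 0.6]
finger_gap: -0.0001
tang mm 18.447046900040426 rad 62.03462332904634 tooldir angle -106.09538818179264
time_s: 11.15
tcp_pos: [0.4926, -0.1502, 0.3516]
tool_rot: [3.107, -0.446, -0.003]
wrist_force: [-0.8, -0.7, -1.4]
finger_gap: -0.0
```

View pics/w8z.png

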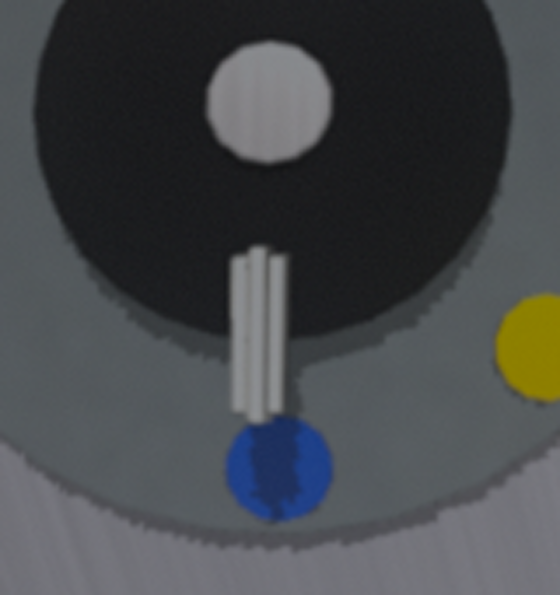

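```bash
python3 - <<'E'
from h import *
for name,L in (('w6',[(262,122.5),(272,268),(285,440),(275,487)]),('w8',[(269.5,102),(257.5,248),(257.5,421),(280,468)])):
    c=load(name)[2];R,_=cv2.Rodrigues(c['rvec']);print('cam',-R.T@c['tvec'])
    P=[wplane(c,190+u/3.5-.4,40+v/3.5-.4,z) for (u,v),z in zip(L,(.031,.066,.066,.015))]
    A=P[0]
    for q in P[1:]:
        w=(q-A)[:2];print(np.hypot(*w),np.degrees(np.arctan2(w[1],w[0])))
    w=P[2]-P[1];print('line',np.degrees(np.arctan2(w[1],w[0])))
E
```

```text
cam [ 0.51758035 -0.06920446  0.31915215]
0.036439613819657594 -100.14298046144593
0.07525298802368896 -101.35241639664115
0.09697820090796445 -105.22449521317841
line -102.48741504517427
cam [ 0.51599536 -0.07323482  0.3194783 ]
0.03692695252699592 -107.80611214628378
0.07585229435619807 -107.32537125811757
0.09709284601771402 -105.48785422424213
line -106.869341350581
```

The pointer is now within about 2° (3 mm) of the centre of the blue plate. On to the button.

```bash
python3 -m handwheel '{"travel":[[-0.6,-4,0],[-0.6,-4,0],[-0.6,-4,0],[-0.6,-4,0],[-0.6,-4,0],[-0.6,-4,0],[-0.6,-4,0],[-0.6,-4,0]],"roll":[0,0,0,0,0,0,0,0],"grip":[0,0,0,0,0,0,0,0]}'
python3 go.py .545 .257 .25 | head -2
```

```text
time_s: 11.87
tcp_pos: [0.5386, 0.1772, 0.3502]
tool_rot: [-3.11, 0.438, 0.002]
wrist_force: [1.4, -0.2, 0.6]
finger_gap: -0.0003
t 11.8667 tcp [0.5386 0.1772 0.3502] xang -16.03 z [-0.001  0.001 -1.   ] F [ 1.42 -0.18  0.62] gap -0.0003361020992991926
tool cm [-1.58 -7.84 10.03]
```

```bash
python3 -m handwheel '{"travel":[[-0.8,-3.8,0],[-0.8,-3,0],[0,0,3.5],[0,0,3.5],[0,0,3],[0,0,0],[0,0,0]],"roll":[0,0,0,0,0,0,0],"grip":[0,0,0,0,0,0,0]}'
python3 go.py .5455 .2575 .2 | head -2
```

```text
time_s: 12.45
tcp_pos: [0.5415, 0.2448, 0.2494]
tool_rot: [3.11, -0.437, -0.006]
wrist_force: [-0.3, 0.6, -0.2]
finger_gap: 0.0
t 12.45 tcp [0.5415 0.2448 0.2494] xang -16.0 z [-0.004 -0.001 -1.   ] F [-0.3   0.55 -0.15] gap 2.8327900919543176e-05
tool cm [ 0.05 -1.34  4.93]
```

```bash
python3 -m handwheel '{"travel":[[0,-1.2,0],[0,0,2.5],[0,0,2],[0,0,0]],"roll":[0,0,0,0],"grip":[0,0,0,0]}'
python3 -m handwheel '{"travel":[[0,0,0.3],[0,0,0.3],[0,0,0]],"roll":[0,0,0],"grip":[0,0,0]}'
python3 -m handwheel '{"travel":[[0,0,0.2],[0,0,0]],"roll":[0,0],"grip":[0,0]}'
python3 -m handwheel '{"travel":[[0,0,0.2],[0,0,0]],"roll":[0,0],"grip":[0,0]}'
```

```text
time_s: 12.78
tcp_pos: [0.5455, 0.2563, 0.205]
tool_rot: [-3.111, 0.439, 0.001]
wrist_force: [-0.7, 0.2, 0.2]
finger_gap: -0.0001
time_s: 13.03
tcp_pos: [0.5458, 0.2557, 0.2009]
tool_rot: [-3.109, 0.44, -0.002]
wrist_force: [-0.0, 0.0, 0.4]
finger_gap: -0.0
time_s: 13.2
tcp_pos: [0.5455, 0.2554, 0.1983]
tool_rot: [-3.11, 0.44, -0.001]
wrist_force: [0.7, -0.3, 0.2]
finger_gap: -0.0001
time_s: 13.37
tcp_pos: [0.5453, 0.2553, 0.1957]
tool_rot: [-3.111, 0.44, -0.0]
wrist_force: [0.1, -0.2, 0.7]
finger_gap: 0.0002
```

```bash
for i in 1; do :; done
python3 -m handwheel '{"travel":[[0,0,0.2],[0,0,0]],"roll":[0,0],"grip":[0,0]}'
python3 -m handwheel '{"travel":[[0,0,0.2],[0,0,0]],"roll":[0,0],"grip":[0,0]}'
python3 -m handwheel '{"travel":[[0,0,0.2],[0,0,0]],"roll":[0,0],"grip":[0,0]}'
```

```text
time_s: 13.53
tcp_pos: [0.5454, 0.2553, 0.1935]
tool_rot: [3.111, -0.44, 0.0]
wrist_force: [-0.2, -0.4, 3.1]
finger_gap: -0.0001
time_s: 13.7
tcp_pos: [0.5454, 0.2553, 0.1915]
tool_rot: [3.111, -0.44, 0.0]
wrist_force: [-0.1, -0.9, 3.4]
finger_gap: -0.0001
time_s: 13.87
tcp_pos: [0.5454, 0.2553, 0.1896]
tool_rot: [3.111, -0.44, 0.0]
wrist_force: [-0.5, -0.3, 4.7]
finger_gap: 0.0001
```

```bash
python3 -m handwheel '{"travel":[[0,0,0.15],[0,0,0]],"roll":[0,0],"grip":[0,0]}'
python3 -m handwheel '{"travel":[[0,0,0.1],[0,0,0]],"roll":[0,0],"grip":[0,0]}'
```

```text
time_s: 14.03
tcp_pos: [0.5453, 0.2555, 0.1893]
tool_rot: [3.11, -0.439, 0.002]
wrist_force: [-2.4, -3.4, 18.0]
finger_gap: -0.0002
time_s: 14.2
tcp_pos: [0.5452, 0.2555, 0.1892]
tool_rot: [3.11, -0.439, 0.003]
wrist_force: [-4.9, -4.2, 26.6]
finger_gap: -0.0001
```

```bash
python3 -m handwheel '{"travel":[[0,0,0],[0,0,-1.5],[0,0,-3],[0,0,-4],[0,0,-4],[0,-2,-2],[0,-4,0],[0,0,0]],"roll":[0,0,0,0,0,0,0,0],"grip":[0,0,0,0,0,0,0,0]}'
python3 - <<'E'
from h import *
p,d,c=cap('scene','s9')
cv2.imwrite('pics/s9z.png',cv2.resize(p[90:330,180:500],None,fx=2.4,fy=2.4,interpolation=cv2.INTER_CUBIC)[:,:,::-1])
p,d,c=cap('top','t9')
for n,u,v in (('before',*[0,0]),):pass
p0,d0,c0=load('scene0')
f=lambda d:[np.median(d[185:189,402:407])]
print('button depth before/after',f(d0),f(load('s9')[1]))
E
python3 go.py|head -1
```

```text
time_s: 14.87
tcp_pos: [0.5626, 0.3194, 0.3347]
tool_rot: [-3.103, 0.433, -0.005]
wrist_force: [-1.2, 1.4, 0.4]
finger_gap: 0.0002
button depth before/after [np.float32(1.5102532)] [np.float32(1.5108004)]
t 14.9667 tcp [0.5616 0.3145 0.332 ] xang -15.97 z [-0.     0.001 -1.   ] F [ 0.47 -1.71 -1.01] gap 7.492042028858775e-05
```

View pics/s9z.png

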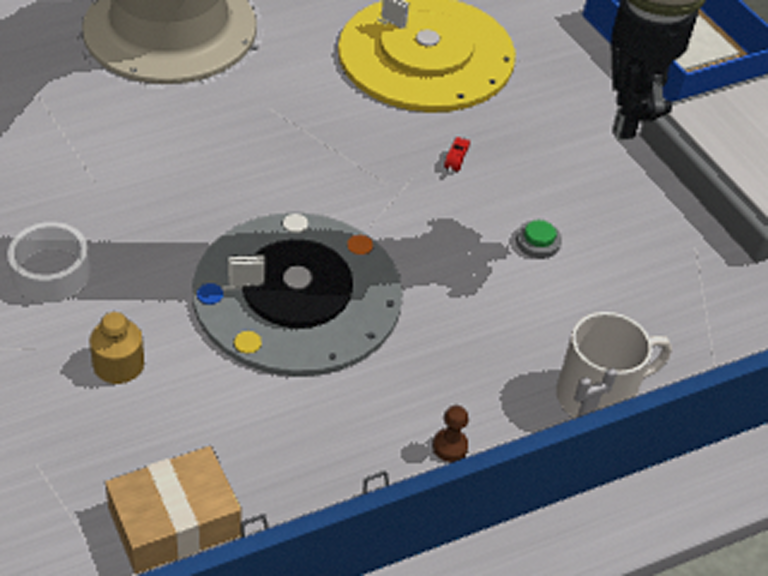

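View pics/t9.png

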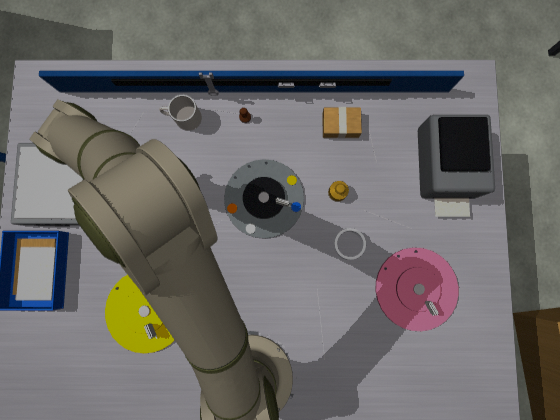

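The pointer is on the blue plate, the button is back up, the bystanders are where they were and the arm is clear.

```bash
python3 -c "
from plant import ctrl
print(ctrl.finish_job())"
```

```text
the job is handed in; nothing more can be done
None
```

I turned the selector to blue by pushing the tab with the closed fingertips, pressed the green button, and handed the job in at about 15 s. No verdict is reported.

- **Selector:** The first push went about 4° (7 mm) too far. The finger-contact estimate had put the tab on target, but the top and wrist pictures showed it past. I nudged it back from the other side. The wrist picture then put the tab about 1.7° (3 mm) from the centre of blue, inside the 12 mm limit.
- **Button:** I pressed until it hit a hard stop. The force rose to about 5 N over roughly 5 mm of travel, then jumped to 27 N. I judged "fully down" from this alone, since the button's travel can't be read directly. Afterwards its depth in the scene picture was within 1 mm of where it started, so it is up again.
- **Bystanders:** By eye, the last top and scene pictures show all six where they started. I did not measure their positions. The arm stood clear, touching nothing.

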